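# Fit the twist-in end stop to the dish rail

### The job

Fit the end stop to the dish rail: push the spring-loaded stop with the bar handle down through the slot of the steel strut on its open stretch, give it a quarter turn clockwise and let it spring up so that its head catches in the lips. Then slide it along the strut with the rack in front of it until the rack sits snug against the end bracket and the stop bears on the rack, and leave it standing there upright. Do it gently, without forcing anything or cocking the stop in the slot, move the rack only with the stop, and leave all other things where they are.

Things in the scene. Friction and masses are not known exactly. Their poses are not given: they have to be found in the camera images.
- strut: Steel strut channel, 41 wide, 41 high, screwed flat to the table, slot upward. Origin on the table on its centre line; y runs along it, z up, from y = -170 to +230 mm, ends capped. A steel angle (end bracket) is bolted on top near the +y end: its upright face, square to the strut, stands at y = 135 to 175 mm, not measured. Open stretch for the stop: y = -110 mm to 60 mm before the rack.
- slot_mid (a point): Point in the middle of the strut's slot, level with its top, 41 mm above the strut's origin; axes as the strut's. The slot is 22 mm wide. Its edges are turned down into lips, 2.5 mm thick, that end 7.5 mm below the top. Inside, the channel is 36 mm wide and its floor lies 38.5 mm below the top. Do not press the stop on the strut with more than 35 N.
- rack_foot (a point): Centre of the foot plank (66 across, 100 along y, 20 mm high) of the loose 0.5 kg rack astride the strut, 3 clay dishes on it up to 90 mm above the strut's top, 18 mm in from the plank's ends. It rests on the strut's top, guided by cheeks, 5 to 65 mm short of the bracket; axes as the strut's. It slides with 1 to 3 N. Push it with the stop only, under 25 N.
- stop_grip (a point): Centre of the stop's upright wooden bar handle: 30 mm along its x, 18 along y, 46 high. The stop (0.22 kg) starts upright in one of the block's sockets, loose by 1 to 2 mm, this point 91 mm above the table. Caught in the strut it stands 78.5 mm above the table, held up by the spring; it slides along with 1 to 4 N, but forced on it cocks over: keep it within 7 degrees of upright.
- stop_plate (a point): Centre of the underside of the stop's square steel plate (46 x 46, 6 mm thick), 29 mm below the handle's centre. Over the strut's top: 18 mm when the spring's foot meets the floor; under 6 mm the head is clear of the lips and can turn (5 N); 0 at 9 N, fully down; 8.5 mm once caught and let up. It is the plate's edge that bears on the rack's plank.
- stop_head (a point): Underside of the stop's steel T-head on a 12 mm stem, 22.5 mm under the plate: 34 mm along the handle's x, 20 along y, 9 thick. Two corners are cut off: under the lips it turns only clockwise from above, from along the slot to 96 degrees (walls). Two grooves in its top along y, 6 wide, 2.5 deep, 12.25 mm off the axis, take the lips when it is square across the slot.
- stop_foot (a point): Foot, 16 mm across, of the coil spring below the head (600 N/m); 34 mm below the head's underside when free, pressed in by up to 20 mm.
- block: Dark wooden block 85 x 250 mm, 62 mm high, fixed, with three through sockets 37 mm (x) by 24 mm (y) at y = -80, 0 and +80 mm. Origin under its centre, y along its length. The stop's handle lies across it (its x along the block's x).
- peg_mid (a point): Loose fitting in another socket, to be left there: round wooden knob, 30 mm across, on a square steel plate; the point is 34 mm above the plate's underside, its top 32 mm higher.
- hanger_mid (a point): Loose fitting in another socket, to be left there: bent steel hook, 8 mm rod, reaching out 34 mm, on a square steel plate; the point is 34 mm above the plate's underside, its top 53 mm higher.
Mind the look-alikes: they are no part of the job. Leave any green look-alike of the part that bears rack_foot alone.

How it is judged:
On the way, in this order (a step that is already met when the one before it is completed fails the run):
1. the stop is pushed down through the slot, its head along the slot and clear below the lips (z of stop_grip in the frame of strut between 0.067 and 0.0765 m and x of stop_grip in the frame of strut between -0.004 and 0.004 m and y of stop_grip in the frame of strut between -0.17 and 0.1 m and angle between the x axis of stop_grip and the y axis of strut, either way round below 0.3 rad), for 0.1 s.
2. the stop is turned a quarter and let up, its head caught in the lips (angle between the x axis of stop_grip and the x axis of strut, either way round below 0.17 rad and z of stop_grip in the frame of strut between 0.0772 and 0.0805 m), for 0.2 s.
3. the stop bears on the rack and the rack on the bracket (contact force between stop and rack above 1 N and contact force between rack and bracket above 1 N).
At the end, for the whole second after the job is handed in: The released stop stands upright (6 degrees) on the strut, its head caught under both lips: square across the slot (10 degrees), its plate 7.2 to 10.5 mm above the strut's top. The rack is on the strut within 2 mm of the bracket, the stop's plate within 2.5 mm of the rack; all at rest (all of step 2 and angle between stop_grip's own z axis and vertical below 0.1 rad and y of rack_foot in the frame of bracket above 0.103 m and z of rack_foot in the frame of strut below 0.054 m and y of stop_grip in the frame of rack_foot above -0.0755 m and linear speed of each of stop, rack below 0.01 m/s); the robot touches nothing.
It fails at once if the stop is pressed on the strut with more than 35 N (contact force between stop and strut above 35 N).
It fails at once if the rack is pushed with more than 25 N (contact force between stop and rack above 25 N).
It fails at once if the robot itself touches the rack (over 2 N), or the rack is tipped by more than 11 degrees (contact force between any of the fingers, the arm and rack above 2 N or angle between rack_foot's own z axis and vertical above 0.2 rad).
It fails at once if the stop is cocked by more than 7 degrees in the slot (angle between stop_grip's own z axis and vertical above 0.12 rad and z of stop_grip in the frame of strut below 0.0805 m and x of stop_grip in the frame of strut between -0.015 and 0.015 m and y of stop_grip in the frame of strut between -0.17 and 0.15 m).
It fails at once if the peg, the hook, a pot, cup, bowl or the spanner is moved by more than 20 mm (distance of any of peg_mid, hanger_mid, teapot, cup, cup2, bowl, spanner from where it was at the start of the episode above 0.02 m).
It also fails if it takes over 66 s, if anything falls off the work surface, if the arm or the gripper's body presses on something with over 40 N, if the wrist force passes 120 N, or if a joint passes its speed limit or range.

### The arm

A 6-joint arm with a two-finger parallel gripper is mounted at the origin on the work surface. World frame = base frame: x ahead of the robot, y to its left, z up, the work surface at z = 0. Lengths are in m, angles in rad, forces in N, time in s.
With the tool pointing down it reaches from about 0.15 to 0.775 m from the base axis. Payload 6.1 kg.
Tool frame: the origin (TCP) lies on the mounting face of the last link; the fingertips stand 173 mm ahead of it and the grasp point (between the pads) lies 155 mm ahead of it; z points along the fingers, y is the line along which they close (so a half turn about z gives the same grasp; the last joint's range is limited). The gripper opens to 85 mm and grips with 20 to 120 N. Pads are 22 mm wide; open, the fingers measure 114 mm over their backs; the gripper's body (76 mm by 85 mm) begins 54 mm behind the grasp point. The pads swing forward as they close: fully open they stand 13 mm farther back than shut.
Start: joints at [-1.262, 0.126, -0.04, 1.405, 0, 1.571], TCP at [0.16, -0.5, 0.405] pointing down, gripper open.
Joint ranges: [-2.72, 2.72], [-0.95, 1.95], [-1.27, 1.35], [-1.78, 2.02], [-1.46, 1.47], [-3.14, 3.14]. Speed limits (rad/s): [2.39, 2.39, 3.01, 3.14, 3.14, 3.14].

### API

Orientations are given as a unit quaternion [x, y, z, w].
In Python, from station import manip gives the robot as it stands. The module is installed in compiled form; this text tells all that it offers.
- The arm moves only by the shell command python3 -m handwheel 'ROWS' [FORCE]. ROWS is JSON, a list of rows, each a list of 3 entries, a list of its own where there are three numbers: the opening, from 0 (shut) to 1 (fully open), then the shift along the tool's x, y, z in m, then the turn about the tool's z in rad. In form: [[fingers, [x, y, z], turn], ...]. A call has exactly 10 rows; each row is the pose to reach, as a shift and turn from the pose commanded when the call began, along the tool's axes at that moment; what a row does not reach only later rows make up. A row lasts 1/8 s, in which the tool goes at most 62.5 mm and 10.7 degrees, less where a joint would pass 70% of its speed; a pose out of reach is approached as far as the arm can. A call with a gripper value outside its range is refused whole. The fingers move at their own pace and stop on an object; FORCE is the grip in N (left out, the last holds). Time passes only in rows, so rows that repeat a pose let the fingers close, or fill a call up. It gives the time, the measured TCP pose, the force, the opening and the grip force at its end, in the units of the state.
- manip.observe(): the state, without advancing time (a new reading comes with each control period).
- manip.grab_frame(name): name is "side" or "top" or "wrist"; returns a dict with "img" (400x640x3 uint8, red, green, blue), "camera_matrix" (3x3 intrinsics, pixels), "k1" (the pictures are not rectified: a ray, as slopes to the right and down, at radius r is drawn at 1 + k1 r^2 times it, then the intrinsics apply), "rvec" (rotation vector, rad) and "tvec" (3), from world to camera coordinates, as OpenCV has them. Camera axes: x right, y down, z forward; pixel columns grow to the right and rows downward; lengths in m; the calibration is good to about 2 mm. A picture is of the moment at which its call begins. There is no depth.
- manip.job_done(): hands the job in; it is judged then, once.
Trained networks look in a picture, given as the dict that the camera call returned (one of the last four; its "shot" number tells which), for a name from the list of things; names that differ only in an ending like _2 or _b are one class to them, and where a whole thing is asked for, a point or a joint stands for the part that bears it (a point fixed in the world has none). Each returns a list of dicts, best first, with "confidence" (0 to 1); they miss things now and then, are a little off and sometimes report something else, mostly with a low value. They report only what shows in the picture. A call takes as long as a camera call. They do not tell look-alikes from the thing itself.
- manip.find_in(picture, query): "location" ([x, y, z] in m, in world coordinates, good to about 4 mm: the middle of the surface that is visible of it).
- manip.landmark_of(picture, query): "location" ([x, y, z] in m, in world coordinates, good to about 4 mm: a listed point, or the origin of a listed thing).
The state is a dict: "t": time; "qpos": joint angles; "dq": joint speeds; "effort": joint torques, N m; "tcp_pos": TCP position; "eef_rot": TCP orientation; "force": force on the tool from outside, world axes, zero at the start; "moment": the same for the moment, N m; "grip_width": finger opening in m; "finger_force": force on a finger pad.
Only numpy, scipy, OpenCV 4.12 (cv2) and the standard library are available. Lean on these libraries where they do the work, as an engineer would, in place of code of your own. Each camera call takes 0.05 s, during which the arm holds its last target. There are 200 camera calls.

## Working session

There is one attempt and no reset: what is moved stays moved. The work goes in short steps, Python scripts to look and compute and a shell command to move; the robot and the scene stay as the last step left them, time stands still between calls to the robot, and variables do not carry over. Pictures are saved under pics/ and viewed, at most 10 in all, crops included, and the job is handed in when it is done.

```bash
mkdir -p pics; cat > h.py <<'E'
import numpy as np, cv2
from station import manip
from scipy.spatial.transform import Rotation as R
def ray(f,u,v):
    k=np.array(f["camera_matrix"]);k1=f["k1"]
    d=np.array([(u-k[0,2])/k[0,0],(v-k[1,2])/k[1,1]]);s=d.copy()
    for _ in range(30): s=d/(1+k1*(s@s))
    Rm=cv2.Rodrigues(np.array(f["rvec"],float))[0]
    return -Rm.T@np.array(f["tvec"]).ravel(), Rm.T@np.r_[s,1]
def at_z(f,u,v,z):
    o,d=ray(f,u,v);return o+d*(z-o[2])/d[2]
def proj(f,p):
    Rm=cv2.Rodrigues(np.array(f["rvec"],float))[0]
    c=Rm@np.array(p)+np.array(f["tvec"]).ravel();s=c[:2]/c[2];s=s*(1+f["k1"]*(s@s))
    k=np.array(f["camera_matrix"]);return np.array([k[0,0]*s[0]+k[0,2],k[1,1]*s[1]+k[1,2]])
def save(f,n,box=None,sc=1):
    im=f["img"][:,:,::-1]
    if box: x0,y0,x1,y1=box;im=im[y0:y1,x0:x1]
    cv2.imwrite("pics/"+n,cv2.resize(im,None,fx=sc,fy=sc,interpolation=cv2.INTER_CUBIC))
E
python3 - <<'E'
from h import *
np.set_printoptions(precision=4,suppress=True)
s=manip.observe();print(s["t"],s["tcp_pos"],s["eef_rot"],s["force"])
ims=[]
for c in ["top","side"]:
    f=manip.grab_frame(c);ims.append(f["img"])
    print(c,"campos",ray(f,320,200)[0])
    for q in ["strut","slot_mid","rack_foot","stop_grip","stop_plate","block","peg_mid","hanger_mid"]:
        for r in manip.landmark_of(f,q)[:3]:
            print(q,np.round(r["location"],4),round(r["confidence"],2),proj(f,r["location"]).round())
    save(f,c+"1.png",None,1.25)
E
```

```text
0.0 [ 0.1595 -0.5001  0.4039] [ 0.9881  0.1538 -0.0001 -0.0008] [-0.8644  0.0922  0.3461]
top campos [0.3795 0.0394 1.1209]
strut [0.5762 0.1442 0.0006] 0.65 [271. 187.]
slot_mid [0.5747 0.1426 0.0414] 0.66 [270. 185.]
slot_mid [ 0.4441 -0.3576  0.0388] 0.48 [468. 232.]
slot_mid [0.579  0.2127 0.051 ] 0.24 [242. 183.]
rack_foot [0.4455 0.221  0.0238] 0.85 [240. 236.]
rack_foot [0.6069 0.4809 0.0246] 0.68 [142. 176.]
rack_foot [0.5811 0.2147 0.052 ] 0.64 [241. 182.]
stop_grip [ 0.4433 -0.3563  0.0881] 0.73 [475. 231.]
block [ 0.4628 -0.2803  0.0036] 0.98 [434. 226.]
block [ 0.5724  0.1467 -0.0011] 0.29 [270. 188.]
peg_mid [ 0.4643 -0.2723  0.0946] 0.88 [441. 223.]
hanger_mid [ 0.4827 -0.1969  0.0959] 0.93 [410. 216.]
side campos [0.2122 0.8291 0.9753]
strut [ 0.4808 -0.2021  0.0994] 0.74 [361. 166.]
strut [0.5734 0.1431 0.0026] 0.64 [298. 245.]
slot_mid [0.5767 0.1465 0.0411] 0.71 [296. 238.]
rack_foot [0.4436 0.2184 0.0231] 0.91 [326. 272.]
stop_grip [ 0.4453 -0.3575  0.0913] 0.58 [382. 147.]
stop_plate [ 0.4442 -0.3578  0.0605] 0.7 [381. 153.]
block [ 0.4594 -0.2735 -0.0015] 0.64 [370. 177.]
peg_mid [ 0.4595 -0.2787  0.0922] 0.72 [372. 157.]
hanger_mid [ 0.4818 -0.2003  0.0976] 0.73 [360. 167.]
```

View pics/top1.png

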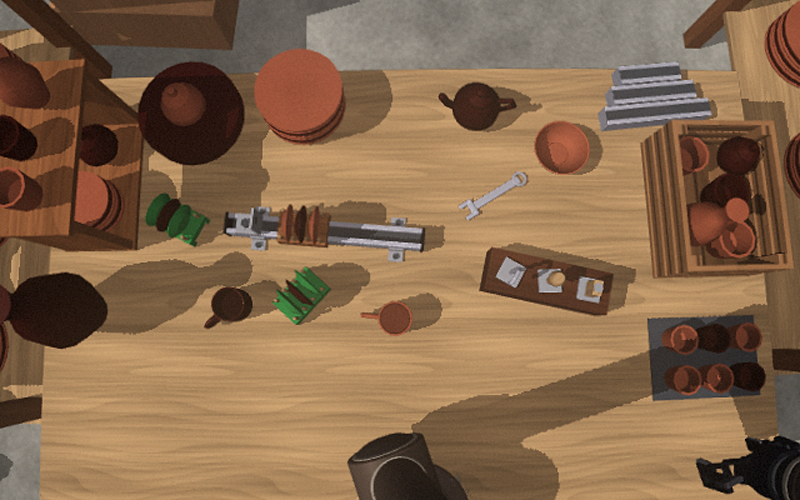

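View pics/side1.png

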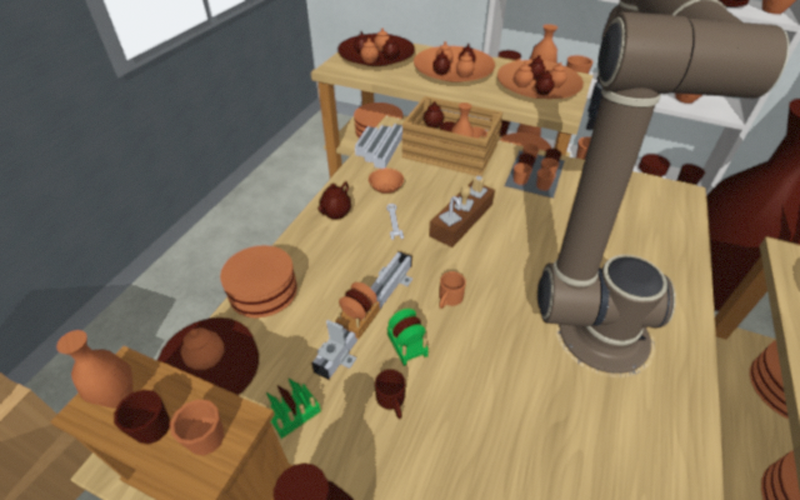

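Top view (enlarged ×1.25): the strut runs from (225,222) to (425,238) and carries the brown rack at (303,226), with the bracket at (255,222). The green racks at (302,295) and (185,220) are look-alikes. In the block, the hook is at (510,272), the round knob at (550,280) and a bar handle at (590,290). The bar handle fits the stop. I'll move above it and confirm with the wrist camera.

```bash
python3 -m handwheel '[[1,[0.314,-0.05,0],-1.026],[1,[0.314,-0.05,0],-1.026],[1,[0.314,-0.05,0],-1.026],[1,[0.314,-0.05,0],-1.026],[1,[0.314,-0.05,0],-1.026],[1,[0.314,-0.05,0],-1.026],[1,[0.314,-0.05,0],-1.026],[1,[0.314,-0.05,0],-1.026],[1,[0.314,-0.05,0],-1.026],[1,[0.314,-0.05,0],-1.026]]' 40
python3 - <<'E'
from h import *
np.set_printoptions(precision=4,suppress=True)
s=manip.observe();print(s["t"],s["tcp_pos"],R.from_quat(s["eef_rot"]).as_matrix()[:,0],s["qpos"])
f=manip.grab_frame("wrist");print("campos",ray(f,320,200)[0])
for q in ["stop_grip","stop_plate","peg_mid","hanger_mid","block"]:
    for r in manip.landmark_of(f,q)[:3]:
        print(q,np.round(r["location"],4),round(r["confidence"],2),proj(f,r["location"]).round())
save(f,"wrist1.png",None,1.25)
E
```

```text
t: 2.15
tcp_pos: [0.4428, -0.3576, 0.4049]
eef_rot: [0.786, 0.618, 0.0, 0.0]
force: [0.1, 0.6, -0.1]
grip_width: 0.0854
finger_force: 0.0
2.15 [ 0.4428 -0.3576  0.4049] [ 0.2355  0.9719 -0.0001] [-0.6793  0.2104  0.0618  1.4219 -0.      1.1293]
campos [ 0.4615 -0.281   0.374 ]
stop_grip [ 0.4453 -0.3602  0.0902] 0.91 [325. 190.]
stop_plate [ 0.4409 -0.3552  0.0614] 0.71 [319. 179.]
peg_mid [ 0.4653 -0.2741  0.0912] 0.61 [324.  95.]
hanger_mid [ 0.4397 -0.3574  0.0589] 0.69 [319. 181.]
```

View pics/wrist1.png

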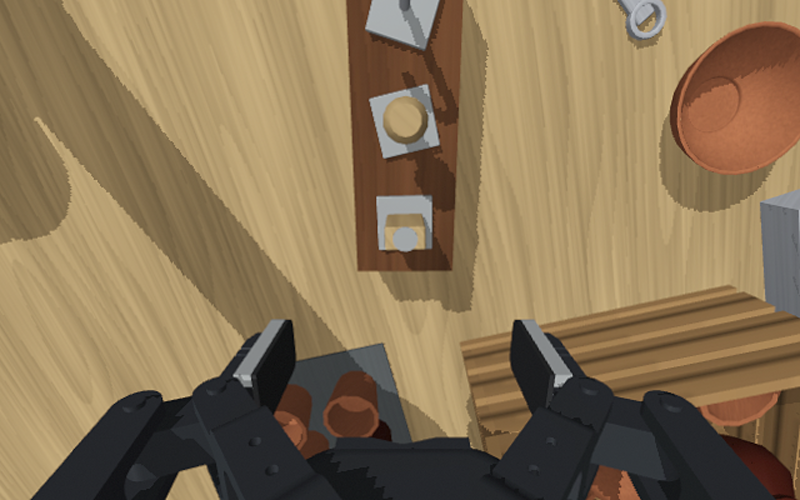

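The wrist view confirms the stop: the bar handle is at (405,235) on a plate at (405,223). The round knob is at (405,118) and the hook at (405,10). The plate is square to the tool.

```bash
python3 - <<'E'
from h import *
np.set_printoptions(precision=4,suppress=True)
f=manip.grab_frame("wrist")
for u,v,z in [(377,196,.068),(432,197,.068),(432,249,.068),(377,250,.068),(405,238,.114)]:
    print(at_z(f,u/1.25,v/1.25,z))
m=np.mean([at_z(f,u/1.25,v/1.25,.068) for u,v in [(377,196),(432,197),(432,249),(377,250)]],0)
s=manip.observe();M=R.from_quat(s["eef_rot"]).as_matrix()
for p in (m,at_z(f,405/1.25,238/1.25,.114)): print(p, M.T@(p-s["tcp_pos"]))
# strut geometry from top view edges (px of 1.25x picture) at z=.041
t=manip.grab_frame("top")
save(t,"strut.png",(170,150,360,220),4)
f=t
print(proj(t,[.58,.14,.041]))
E
```

```text
[ 0.4298 -0.3262  0.068 ]
[ 0.4735 -0.3376  0.068 ]
[ 0.4641 -0.3815  0.068 ]
[ 0.4179 -0.3713  0.068 ]
[ 0.4465 -0.3536  0.114 ]
[ 0.4463 -0.3541  0.068 ] [0.0036 0.0021 0.3367]
[ 0.4465 -0.3536  0.114 ] [0.0042 0.0021 0.2907]
[271.183  182.6535]
```

View pics/strut.png

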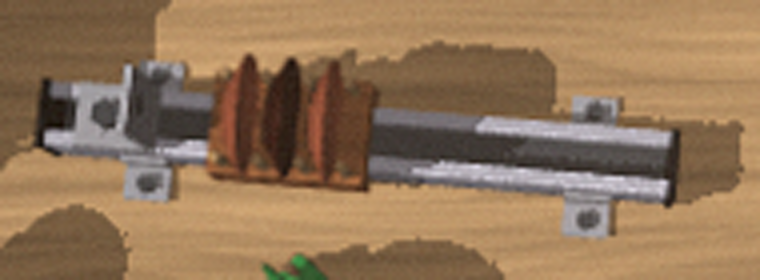

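Strut crop: the slot is dark along the centre, from the left cap at (43,115) to the right cap at (673,168). The rack spans x 210–375 and the bracket's upright is near x 150. Next is the grasp.

```bash
python3 -m handwheel '[[1,[0.004,0.002,0.06],0],[1,[0.004,0.002,0.11],0],[1,[0.004,0.002,0.14],0],[1,[0.004,0.002,0.153],0],[1,[0.004,0.002,0.153],0],[0.2,[0.004,0.002,0.153],0],[0.2,[0.004,0.002,0.153],0],[0.2,[0.004,0.002,0.153],0],[0.2,[0.004,0.002,0.153],0],[0.2,[0.004,0.002,0.153],0]]' 40
python3 - <<'E'
from h import *
f=manip.grab_frame("top")
a=at_z(f,338.2,192,.041);b=at_z(f,180.75,178.75,.041)
d=b-a;print(a,b,np.linalg.norm(d),"yaw y",np.arctan2(d[1],d[0]),"origin",a+d*170/400)
E
```

```text
t: 3.8
tcp_pos: [0.4466, -0.3538, 0.2526]
eef_rot: [0.785, 0.619, 0.0, 0.001]
force: [-0.6, 0.1, 6.2]
grip_width: 0.0295
finger_force: 40.5
[ 0.5525627  -0.03010623  0.041     ] [0.59495705 0.37298829 0.041     ] 0.40531774736719245 yaw y 1.4660093072397815 origin [0.5705803  0.14120894 0.041     ]
```

```bash
python3 -m handwheel '[[0.2,[0,0,-0.02],0],[0.2,[0,0,-0.06],0],[0.2,[0,0,-0.12],0],[0.2,[0,0,-0.18],0],[0.2,[0.02,0,-0.19],0],[0.2,[0.07,0.002,-0.19],-0.17],[0.2,[0.12,0.004,-0.19],-0.34],[0.2,[0.18,0.006,-0.19],-0.51],[0.2,[0.24,0.008,-0.19],-0.68],[0.2,[0.3,0.01,-0.19],-0.85]]' 60
python3 - <<'E'
from h import *
s=manip.observe();M=R.from_quat(s["eef_rot"]).as_matrix()
th=np.arctan2(M[1,0],M[0,0]);print(s["t"],s["tcp_pos"],th,s["grip_width"],s["finger_force"],s["force"])
d=np.array([.566,.083,.443])-s["tcp_pos"];print(M.T@d)
E
```

```text
t: 5.1
tcp_pos: [0.5261, -0.0619, 0.4397]
eef_rot: [0.458, 0.889, -0.0, -0.001]
force: [1.0, 0.2, -3.2]
grip_width: 0.0293
finger_force: 59.9
5.1 [ 0.52614755 -0.06187869  0.4397307 ] 2.1906014244643437 0.029333707478209885 59.911091923713684 [ 1.00611167  0.16468654 -3.20342408]
[ 0.09478707  0.11658983 -0.00331131]
```

```bash
python3 -m handwheel '[[0.2,[0.03,0.04,0],-0.17],[0.2,[0.06,0.08,0],-0.34],[0.2,[0.08,0.1,0.01],-0.51],[0.2,[0.09,0.112,0.02],-0.68],[0.2,[0.095,0.117,0.04],-0.846],[0.2,[0.095,0.117,0.05],-0.846],[0.2,[0.095,0.117,0.06],-0.846],[0.2,[0.095,0.117,0.06],-0.846],[0.2,[0.095,0.117,0.06],-0.846],[0.2,[0.095,0.117,0.06],-0.846]]' 60
python3 - <<'E'
from h import *
np.set_printoptions(precision=4,suppress=True)
s=manip.observe();M=R.from_quat(s["eef_rot"]).as_matrix()
print(s["t"],s["tcp_pos"],np.arctan2(M[1,0],M[0,0]),M[:,2],s["qpos"],s["force"])
f=manip.grab_frame("wrist");save(f,"wrist2.png",None,1.25);np.save("w2.npy",f,allow_pickle=True)
print(ray(f,320,200)[0])
for q in ["slot_mid","rack_foot","stop_grip","stop_plate","stop_head","stop_foot"]:
    for r in manip.landmark_of(f,q)[:2]: print(q,np.array(r["location"]),round(r["confidence"],2),proj(f,r["location"]).round())
E
```

```text
t: 6.35
tcp_pos: [0.5673, 0.0805, 0.3824]
eef_rot: [0.056, 0.998, 0.0, 0.001]
force: [0.2, 0.2, -2.3]
grip_width: 0.0292
finger_force: 60.0
6.35 [0.5673 0.0805 0.3824] 3.0299377553818676 [ 0.0012  0.0002 -1.    ] [0.141  0.217  0.021  1.3736 0.     0.2526] [ 0.1944  0.1592 -2.3366]
[0.4893 0.0895 0.3515]
slot_mid [0.574  0.1423 0.041 ] 0.66 [380. 180.]
slot_mid [ 0.5759  0.1439 -0.0019] 0.55 [375. 173.]
rack_foot [0.4478 0.2216 0.0287] 0.91 [452.  43.]
rack_foot [0.5818 0.2141 0.047 ] 0.73 [450. 181.]
stop_grip [0.5684 0.0781 0.2233] 0.74 [317. 274.]
stop_plate [0.565  0.0795 0.1915] 0.71 [319. 240.]
stop_head [0.5672 0.0809 0.1699] 0.81 [322. 228.]
stop_foot [0.5671 0.0806 0.134 ] 0.6 [322. 210.]
```

View pics/wrist2.png

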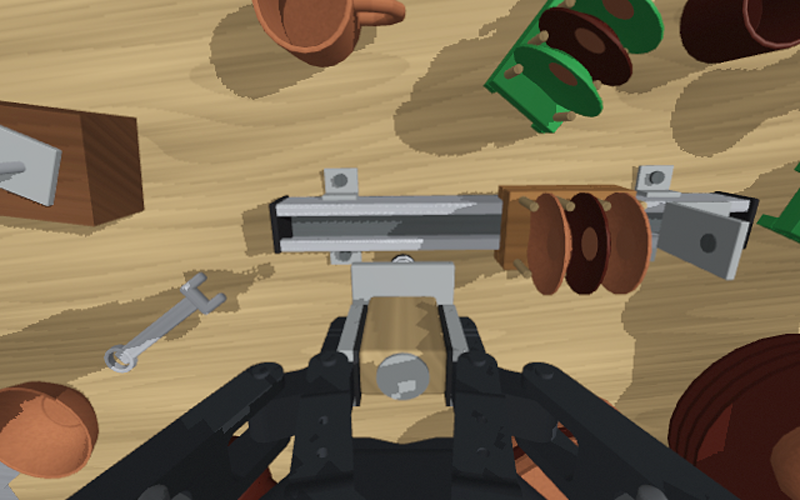

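The wrist view shows the stop held upright at (403,330) with its plate's front edge at y=264. The slot is the dark band from (290,226) to (498,228), and the rack begins at x=500. I'll fit the slot edges next.

```bash
cat > slot.py <<'E'
from h import *
np.set_printoptions(precision=4,suppress=True)
f=np.load("w2.npy",allow_pickle=True).item()
g=cv2.cvtColor(f["img"],cv2.COLOR_RGB2GRAY).astype(float)
for u in range(240,396,30): print(u,g[154:206,u-2:u+3].mean(1).astype(int).tolist())
print("plate");print(g[205:245,322-30:322-25].mean(1).astype(int).tolist())
print(g[225,270:375].astype(int).tolist())
E
python3 slot.py
```

```text
240 [162, 163, 163, 153, 132, 133, 132, 131, 129, 159, 190, 189, 191, 182, 182, 182, 190, 196, 154, 58, 65, 68, 65, 72, 88, 97, 97, 97, 96, 96, 97, 95, 95, 95, 99, 119, 136, 129, 164, 194, 183, 181, 183, 183, 186, 187, 175, 142, 124, 148, 164, 164]
270 [139, 125, 152, 174, 173, 165, 140, 130, 127, 160, 191, 186, 186, 182, 183, 187, 195, 185, 132, 61, 67, 67, 69, 83, 95, 96, 98, 97, 97, 98, 98, 96, 97, 96, 104, 124, 134, 135, 170, 192, 180, 181, 183, 184, 184, 185, 166, 107, 110, 114, 115, 119]
300 [161, 159, 141, 113, 135, 132, 130, 130, 140, 169, 185, 182, 181, 182, 183, 189, 195, 172, 108, 63, 67, 66, 71, 86, 95, 96, 98, 98, 96, 97, 98, 97, 97, 95, 112, 133, 131, 149, 185, 194, 181, 181, 183, 183, 183, 180, 153, 114, 122, 126, 127, 125]
330 [170, 165, 139, 123, 132, 132, 130, 128, 148, 176, 186, 186, 180, 182, 183, 183, 185, 163, 83, 63, 66, 67, 66, 65, 65, 66, 66, 67, 67, 67, 67, 67, 66, 69, 91, 118, 128, 165, 202, 201, 184, 180, 181, 182, 182, 172, 136, 110, 111, 109, 105, 95]
360 [174, 163, 134, 129, 131, 131, 130, 126, 155, 188, 188, 183, 180, 181, 181, 179, 161, 115, 61, 65, 6
[... 423 characters left out ...]
 119, 132, 159, 175, 171, 171, 171, 171, 171, 171, 171, 171, 171, 171, 171, 171, 171, 171, 171, 171, 171, 171, 171, 171, 171, 171, 171, 170, 164, 155, 132, 113, 114, 103, 71]
[154, 154, 154, 155, 155, 156, 157, 157, 157, 160, 146, 135, 163, 173, 171, 171, 171, 171, 171, 171, 172, 172, 171, 171, 172, 172, 171, 172, 171, 171, 171, 171, 172, 171, 171, 171, 171, 171, 171, 171, 172, 171, 171, 172, 172, 171, 172, 172, 171, 171, 171, 171, 171, 172, 172, 172, 172, 172, 172, 172, 172, 172, 172, 172, 172, 172, 172, 172, 172, 172, 172, 172, 172, 172, 172, 172, 173, 172, 172, 172, 172, 172, 172, 172, 172, 172, 172, 172, 172, 172, 172, 173, 178, 144, 110, 112, 112, 113, 112, 111, 112, 111, 113, 112, 110]
```

```bash
cat > s2.py <<'E'
from h import *
np.set_printoptions(precision=4,suppress=True)
f=np.load("w2.npy",allow_pickle=True).item()
U=[240,270,300,330,390]
E={"no":[163,163,162.5,162.2,162],"ni":[172.3,172,171.7,171.45,170.7],"fi":[192,191.8,191.5,191,190.7],"fo":[200.8,200.4,200.1,199.9,199.7]}
T=np.array([.5673,.0805])
L={}
for k,v in E.items():
    P=np.array([at_z(f,u+0.,r,.041) for u,r in zip(U,v)]);c=np.polyfit(P[:,1],P[:,0],1)
    L[k]=c;print(k,"x at y=.0805",np.polyval(c,.0805),"yaw",np.pi/2-np.arctan(c[0]),"res",P[:,0]-np.polyval(c,P[:,1]))
print("mid slot",(np.polyval(L["ni"],.0805)+np.polyval(L["fi"],.0805))/2,"mid outer",(np.polyval(L["no"],.0805)+np.polyval(L["fo"],.0805))/2)
for z in (.190,.1925,.195,.198):
    a=at_z(f,282.3,225,z);b=at_z(f,363,225,z);n=at_z(f,322,212.3,z);print(z,"plate w",np.linalg.norm(a-b),"mid",(a+b)/2,"near edge",n,"-> centre x",n[0]+.023)
for z in (.2424,.2444,.2464): print("disc",z,at_z(f,321.6,301.6,z))
a=at_z(f,282,212.3,.195);b=at_z(f,363,212.3,.195);print("plate yaw",np.arctan2(b[1]-a[1],b[0]-a[0]))
print("bracket/rack: plank near end at top z .061", at_z(f,500/1.25,222/1.25,.061))
E
python3 s2.py
```

```text
no x at y=.0805 0.5478514573672183 yaw 1.4664923845032216 res [-0.0001  0.0002 -0.0001 -0.0002  0.0001]
ni x at y=.0805 0.5575822709935647 yaw 1.4696501629662055 res [-0.     -0.      0.      0.0001 -0.0001]
fi x at y=.0805 0.5795195369867272 yaw 1.4685422424695416 res [-0.      0.0001  0.0001 -0.0002  0.0001]
fo x at y=.0805 0.5895956824485153 yaw 1.466469093351991 res [ 0.0002 -0.     -0.0001 -0.0001  0.0001]
mid slot 0.568550903990146 mid outer 0.5687235699078668
0.19 plate w 0.04709521515276309 mid [0.5566 0.0824 0.19  ] near edge [0.5487 0.0829 0.19  ] -> centre x 0.5717120712676392
0.1925 plate w 0.04636605755416125 mid [0.5556 0.0825 0.1925] near edge [0.5478 0.083  0.1925] -> centre x 0.5707925644986075
0.195 plate w 0.04563689995555942 mid [0.5545 0.0826 0.195 ] near edge [0.5469 0.0831 0.195 ] -> centre x 0.5698730577295757
0.198 plate w 0.044761910837237254 mid [0.5533 0.0827 0.198 ] near edge [0.5458 0.0832 0.198 ] -> centre x 0.5687696496067377
disc 0.2424 [0.5702 0.0803 0.2424]
disc 0.2444 [0.5687 0.0805 0.2444]
disc 0.2464 [0.5672 0.0806 0.2464]
plate yaw 1.458935843688209
bracket/rack: plank near end at top z .061 [0.5682 0.1591 0.061 ]
```

```bash
python3 -m handwheel '[[0.2,[0,0,0.03],-0.008],[0.2,[0,0,0.06],-0.008],[0.2,[0,0,0.085],-0.008],[0.2,[0,0,0.1],-0.008],[0.2,[0,0,0.11],-0.008],[0.2,[0,0,0.118],-0.008],[0.2,[0,0,0.122],-0.008],[0.2,[0,0,0.124],-0.008],[0.2,[0,0,0.124],-0.008],[0.2,[0,0,0.124],-0.008]]' 60
python3 - <<'E'
from h import *
np.set_printoptions(precision=4,suppress=True)
s=manip.observe();M=R.from_quat(s["eef_rot"]).as_matrix()
print(s["t"],s["tcp_pos"],np.arctan2(M[1,0],M[0,0])-np.pi/2,M[:,2],s["force"],s["moment"])
f=manip.grab_frame("wrist");np.save("w3.npy",f,allow_pickle=True);a=f["img"][130:400,200:460]
g=manip.grab_frame("side");c=proj(g,[.568,.08,.06]).astype(int);b=g["img"][c[1]-55:c[1]+40,c[0]-60:c[0]+60]
a=cv2.resize(a,(520,540),interpolation=cv2.INTER_CUBIC);b=cv2.resize(b,(280,222),interpolation=cv2.INTER_CUBIC)
o=np.zeros((540,800,3),np.uint8);o[:,:520]=a;o[:222,520:]=b;cv2.imwrite("pics/w3.png",o[:,:,::-1])
E
```

```text
t: 7.95
tcp_pos: [0.5673, 0.0808, 0.2581]
eef_rot: [0.051, 0.999, 0.0, 0.0]
force: [-0.3, -0.3, -2.0]
grip_width: 0.0293
finger_force: 60.1
7.95 [0.5673 0.0808 0.2581] 1.4679993619191398 [ 0.0006  0.0001 -1.    ] [-0.2788 -0.261  -2.0144] [-0.0347 -0.0482  0.0263]
```

View pics/w3.png

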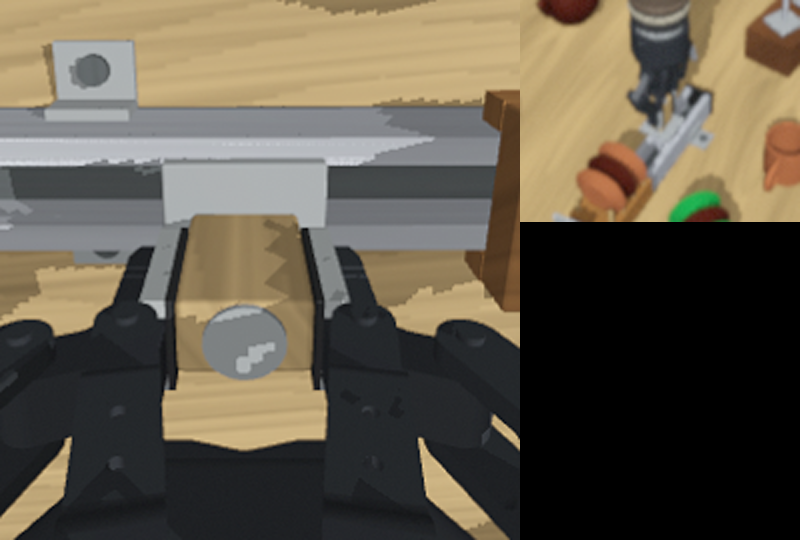

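The crop shows the plate over the slot (near edge y=160, x 163–327), the slot band between y≈165 and 200, and the rack plank from x=487. I'll fit it once more from this close view.

```bash
python3 - <<'E'
from h import *
np.set_printoptions(precision=4,suppress=True)
f=np.load("w3.npy",allow_pickle=True).item()
g=cv2.cvtColor(f["img"],cv2.COLOR_RGB2GRAY).astype(float)
for u in (215,265,380,425):
    p=g[175:265,u-2:u+3].mean(1);d=np.abs(np.diff(p));e=[i for i in range(1,len(d)-1) if d[i]>9 and d[i]>=d[i-1] and d[i]>d[i+1]]
    print(u,[(175.5+i,int(p[i]),int(p[i+1]),at_z(f,u,175.5+i,.041)[:2].round(4)) for i in e])
p=g[200:245,290:295].mean(1);print(p.astype(int).tolist())
for z in (.072,.074):print(z,[at_z(f,322,v,z)[0]+.023 for v in (209,210,211,212)])
for z in (.118,.120,.122): print("disc",at_z(f,200+245/2,130+342/2,z))
E
```

```text
215 [(182.5, 176, 136, array([0.5303, 0.0157])), (198.5, 145, 187, array([0.5409, 0.0134])), (212.5, 192, 94, array([0.5505, 0.0113])), (229.5, 86, 111, array([0.5625, 0.0087])), (242.5, 119, 130, array([0.5721, 0.0067])), (254.5, 136, 124, array([0.5811, 0.0047]))]
265 [(179.5, 161, 126, array([0.5316, 0.048 ])), (198.5, 147, 177, array([0.5443, 0.046 ])), (209.5, 177, 147, array([0.5518, 0.0447])), (212.5, 119, 79, array([0.5539, 0.0444])), (229.5, 85, 110, array([0.566 , 0.0424])), (242.5, 119, 131, array([0.5756, 0.0409])), (256.5, 103, 81, array([0.5862, 0.0391]))]
380 [(182.5, 165, 123, array([0.5412, 0.1212])), (184.5, 126, 137, array([0.5425, 0.1211])), (198.5, 153, 179, array([0.552 , 0.1207])), (207.5, 185, 195, array([0.5582, 0.1205])), (212.5, 132, 64, array([0.5617, 0.1203])), (229.5, 91, 115, array([0.574 , 0.1198])), (242.5, 121, 133, array([0.5837, 0.1194])), (254.5, 130, 116, array([0.5929, 0.119 ])), (260.5, 73, 64, array([0.5976, 0.1188])), (262.5, 61, 71, array([0.5992, 0.1187]))]
425 [(179.5, 170, 145, array([0.5422, 0.15  ])), (182.5, 112, 94, array([0.5442, 0.15  ])), (198.5, 120, 132, array([0.555, 0.15 ])), (212.5, 120, 67, array([0.5648, 0.1501])), (228.5, 66, 93, array([0.5764, 0.1501])), (241.5, 113, 126, array([0.5861, 0.1501]))]
[190, 188, 187, 185, 186, 187, 189, 190, 180, 145, 123, 139, 167, 180, 177, 176, 176, 176, 176, 176, 176, 176, 176, 177, 176, 176, 176, 176, 177, 177, 176, 176, 176, 176, 177, 176, 176, 177, 178, 163, 128, 127, 129, 108, 50]
0.072 [np.float64(0.5673237499995483), np.float64(0.5679057808942373), np.float64(0.5684890904331964), np.float64(0.5690736831977601)]
0.074 [np.float64(0.5666136691057231), np.float64(0.5671881977900206), np.float64(0.5677639886372325), np.float64(0.568341046169641)]
disc [0.5699 0.081  0.118 ]
disc [0.5684 0.0811 0.12  ]
disc [0.5669 0.0813 0.122 ]
```

```bash
python3 -m handwheel '[[0.2,[-0.0003,0,0.002],0],[0.2,[-0.0003,0,0.003],0],[0.2,[-0.0003,0,0.004],0],[0.2,[-0.0003,0,0.005],0],[0.2,[-0.0003,0,0.006],0],[0.2,[-0.0003,0,0.007],0],[0.2,[-0.0003,0,0.008],0],[0.2,[-0.0003,0,0.008],0],[0.2,[-0.0003,0,0.008],0],[0.2,[-0.0003,0,0.008],0]]' 60
```

```text
t: 9.3
tcp_pos: [0.5674, 0.0807, 0.2498]
eef_rot: [0.051, 0.999, 0.0, 0.0]
force: [1.1, 0.2, -2.7]
grip_width: 0.0292
finger_force: 60.1
```

```bash
python3 -m handwheel '[[0.2,[0,0,0.001],0],[0.2,[0,0,0.002],0],[0.2,[0,0,0.003],0],[0.2,[0,0,0.004],0],[0.2,[0,0,0.005],0],[0.2,[0,0,0.006],0],[0.2,[0,0,0.007],0],[0.2,[0,0,0.008],0],[0.2,[0,0,0.008],0],[0.2,[0,0,0.008],0]]' 60
```

```text
t: 10.55
tcp_pos: [0.5675, 0.0807, 0.2418]
eef_rot: [0.051, 0.999, 0.0, 0.0]
force: [-0.2, -0.6, 2.5]
grip_width: 0.0292
finger_force: 60.4
```

```bash
python3 -m handwheel '[[0.2,[0,0,0.001],0],[0.2,[0,0,0.002],0],[0.2,[0,0,0.003],0],[0.2,[0,0,0.004],0],[0.2,[0,0,0.005],0],[0.2,[0,0,0.006],0],[0.2,[0,0,0.007],0],[0.2,[0,0,0.0075],0],[0.2,[0,0,0.0075],0],[0.2,[0,0,0.0075],0]]' 60
```

```text
t: 11.8
tcp_pos: [0.5675, 0.0807, 0.2347]
eef_rot: [0.051, 0.999, 0.0, 0.0]
force: [-1.0, -0.0, 7.3]
grip_width: 0.0295
finger_force: 60.9
```

```bash
python3 -m handwheel '[[0.2,[0,0,0],0.12],[0.2,[0,0,0],0.29],[0.2,[0,0,0],0.46],[0.2,[0,0,0],0.63],[0.2,[0,0,0],0.8],[0.2,[0,0,0],0.97],[0.2,[0,0,0],1.14],[0.2,[0,0,0],1.31],[0.2,[0,0,0],1.48],[0.2,[0,0,0],1.571]]' 60
python3 - <<'E'
from h import *
np.set_printoptions(precision=4,suppress=True)
s=manip.observe();M=R.from_quat(s["eef_rot"]).as_matrix()
print(s["tcp_pos"],np.arctan2(M[1,0],M[0,0]),s["force"],s["moment"],s["qpos"])
f=manip.grab_frame("wrist");save(f,"w4.png")
E
```

```text
t: 13.05
tcp_pos: [0.5679, 0.0808, 0.2349]
eef_rot: [0.744, 0.668, 0.001, 0.001]
force: [0.1, 0.9, 6.8]
grip_width: 0.0291
finger_force: 61.2
[0.5679 0.0808 0.2349] 1.4642090223083428 [0.0735 0.8562 6.7744] [ 0.0381 -0.0624 -0.0049] [ 0.1413  0.2673 -0.2427  1.0588  0.      1.8187]
```

View pics/w4.png

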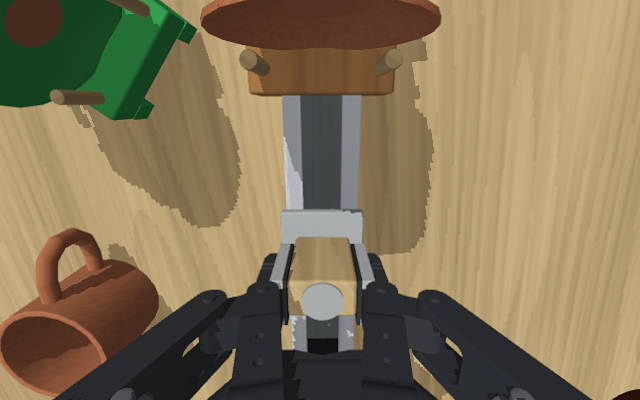

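The handle is now turned square: the plate is at (322,225) in line with the strut, and the rack plank is ahead at (320,80). Next I'll let the stop up.

```bash
python3 -m handwheel '[[0.2,[0,0,-0.001],0],[0.2,[0,0,-0.002],0],[0.2,[0,0,-0.003],0],[0.2,[0,0,-0.004],0],[0.2,[0,0,-0.005],0],[0.2,[0,0,-0.005],0],[0.2,[0,0,-0.005],0],[0.2,[0,0,-0.005],0],[0.2,[0,0,-0.005],0],[0.2,[0,0,-0.005],0]]' 60
```

```text
t: 14.35
tcp_pos: [0.5675, 0.0807, 0.2392]
eef_rot: [0.743, 0.67, 0.0, -0.0]
force: [1.4, 0.4, 3.9]
grip_width: 0.0292
finger_force: 60.9
```

```bash
python3 -m handwheel '[[0.45,[0,0,0],0],[0.45,[0,0,0],0],[0.45,[0,0,0],0],[0.45,[0,0,0],0],[0.45,[0,0,0],0],[0.2,[0,0,0],0],[0.2,[0,0,0],0],[0.2,[0,0,0],0],[0.2,[0,0,0],0],[0.2,[0,0,0],0]]' 30
python3 - <<'E'
from h import *
np.set_printoptions(precision=4,suppress=True)
s=manip.observe();print(s["force"],s["moment"],s["tcp_pos"])
f=manip.grab_frame("wrist");np.save("w5.npy",f,allow_pickle=True);save(f,"w5.png",(180,0,480,400),1.5)
for q in ["stop_grip","stop_plate"]:
    for r in manip.landmark_of(f,q)[:2]: print(q,np.array(r["location"]),r["confidence"])
for r in manip.landmark_of(f,"rack_foot"): print("rack",np.array(r["location"]),r["confidence"])
E
```

```text
t: 15.6
tcp_pos: [0.5674, 0.0807, 0.2393]
eef_rot: [0.743, 0.67, 0.0, 0.0]
force: [-0.2, 0.1, 0.5]
grip_width: 0.0295
finger_force: 35.4
[-0.2314  0.0661  0.4577] [-0.0038  0.0965  0.0074] [0.5674 0.0807 0.2393]
stop_grip [0.5681 0.0779 0.0807] 0.68
stop_plate [0.5647 0.076  0.0489] 0.59
stop_plate [0.5767 0.1395 0.0424] 0.52
rack [0.4463 0.2212 0.0286] 0.74
```

View pics/w5.png

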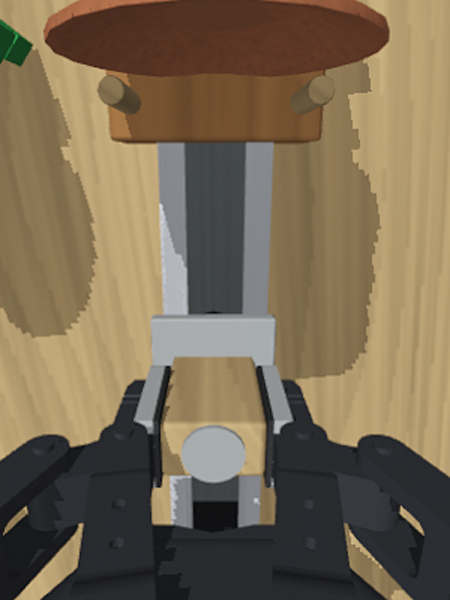

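The stop has sprung up: force is near zero, and it stands square at (213,340) with the plank edge ahead at y=140. I'll slide it towards the rack.

```bash
python3 -m handwheel '[[0.2,[0.002,0,0],0],[0.2,[0.006,0,0],0],[0.2,[0.012,0,0],0],[0.2,[0.018,0,0],0],[0.2,[0.024,0,0],0],[0.2,[0.03,0,0],0],[0.2,[0.036,0,0],0],[0.2,[0.041,0,0],0],[0.2,[0.044,0,0],0],[0.2,[0.046,0,0],0]]' 30
python3 - <<'E'
from h import *
np.set_printoptions(precision=4,suppress=True)
s=manip.observe();print(s["force"],s["moment"],s["tcp_pos"])
f=manip.grab_frame("wrist");save(f,"w6.png",(180,0,480,400),1)
t=manip.grab_frame("top");save(t,"t6.png",(170,150,300,210),4)
a=cv2.imread("pics/w6.png");b=cv2.imread("pics/t6.png");o=np.zeros((400,800,3),np.uint8);o[:,:300]=a;b=cv2.resize(b,(500,231));o[:231,300:]=b;cv2.imwrite("pics/c6.png",o)
E
```

```text
t: 17.05
tcp_pos: [0.5722, 0.1266, 0.2393]
eef_rot: [0.743, 0.67, 0.0, 0.0]
force: [-0.2, -1.1, 2.9]
grip_width: 0.0296
finger_force: 35.7
[-0.2116 -1.143   2.8758] [-0.3845  0.0616 -0.0165] [0.5722 0.1266 0.2393]
```

View pics/c6.png

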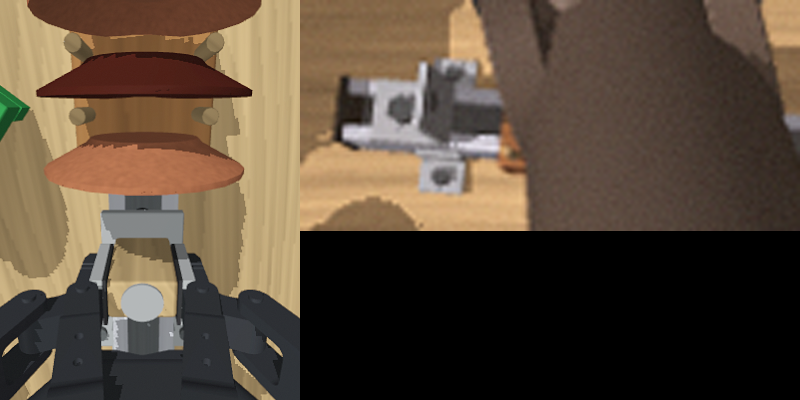

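The wrist crop shows the disc at (142,303) and the plate edge at y=212. Both are unchanged in the gripper, so the stop is upright. The rack is just ahead. I'll push on slowly.

```bash
python3 -m handwheel '[[0.2,[0.002,0,0],0],[0.2,[0.004,0,0],0],[0.2,[0.006,0,0],0],[0.2,[0.008,0,0],0],[0.2,[0.01,0,0],0],[0.2,[0.012,0,0],0],[0.2,[0.014,0,0],0],[0.2,[0.016,0,0],0],[0.2,[0.018,0,0],0],[0.2,[0.02,0,0],0]]' 30
python3 - <<'E'
from h import *
np.set_printoptions(precision=4,suppress=True)
s=manip.observe();print(s["force"],s["moment"],s["tcp_pos"])
E
```

```text
t: 18.4
tcp_pos: [0.5742, 0.1464, 0.2392]
eef_rot: [0.743, 0.67, -0.0, 0.0]
force: [0.1, -3.0, 5.1]
grip_width: 0.0296
finger_force: 35.9
[ 0.1246 -2.9852  5.1056] [-0.6852  0.0575 -0.0406] [0.5742 0.1464 0.2392]
```

```bash
cat > tilt.py <<'E'
from h import *
np.set_printoptions(precision=4,suppress=True)
def prof(f):
    g=cv2.cvtColor(f["img"],cv2.COLOR_RGB2GRAY).astype(int)
    print("edge",g[200:245:1,295].tolist());print("disc",g[280:325,322].tolist())
prof(np.load("w5.npy",allow_pickle=True).item())
f=manip.grab_frame("wrist");prof(f);save(f,"w7.png",(200,150,440,330),1.6)
for r in manip.landmark_of(f,"stop_plate")[:1]+manip.landmark_of(f,"stop_grip")[:1]: print(np.array(r["location"])-manip.observe()["tcp_pos"])
t=manip.grab_frame("side");c=proj(t,[.577,.19,.06]).astype(int);save(t,"s7.png",(c[0]-65,c[1]-55,c[0]+55,c[1]+35),3.2)
a=cv2.imread("pics/w7.png");b=cv2.imread("pics/s7.png");o=np.zeros((300,800,3),np.uint8);o[:288,:384]=a[:288,:384];o[:288,400:784]=b[:288,:384];cv2.imwrite("pics/c7.png",o)
E
python3 tilt.py
```

```text
edge [181, 181, 181, 181, 181, 181, 181, 181, 182, 171, 141, 136, 163, 184, 174, 172, 172, 172, 171, 171, 172, 171, 172, 171, 171, 171, 171, 172, 171, 171, 171, 171, 171, 171, 171, 171, 172, 173, 170, 160, 151, 145, 142, 140, 136]
disc [142, 156, 167, 155, 140, 160, 173, 171, 171, 171, 172, 171, 171, 171, 171, 171, 171, 171, 171, 171, 171, 171, 171, 171, 171, 172, 170, 171, 171, 171, 171, 171, 171, 171, 171, 171, 171, 171, 171, 172, 175, 139, 75, 65, 66]
edge [134, 134, 136, 137, 136, 135, 135, 138, 140, 141, 141, 141, 140, 138, 136, 136, 139, 138, 138, 137, 135, 135, 137, 137, 138, 137, 135, 133, 133, 134, 135, 133, 132, 130, 131, 132, 135, 139, 141, 142, 142, 144, 144, 126, 97]
disc [158, 173, 181, 169, 155, 176, 188, 188, 187, 187, 188, 187, 187, 187, 187, 187, 187, 187, 187, 187, 188, 187, 188, 187, 187, 187, 187, 187, 187, 187, 187, 187, 187, 187, 188, 187, 187, 187, 187, 188, 191, 155, 87, 73, 75]
[-0.0022 -0.0002 -0.192 ]
[ 0.0006 -0.0013 -0.1599]
```

View pics/c7.png

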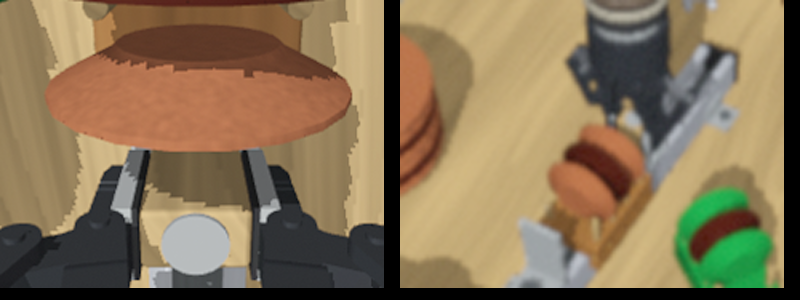

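The wrist view shows the handle and disc unchanged, so there is no tilt. The side view shows the rack being pushed and the bracket still about 2–3 cm ahead. I'll continue.

```bash
python3 -m handwheel '[[0.2,[0.0015,0,0],0],[0.2,[0.003,0,0],0],[0.2,[0.0045,0,0],0],[0.2,[0.006,0,0],0],[0.2,[0.0075,0,0],0],[0.2,[0.009,0,0],0],[0.2,[0.0105,0,0],0],[0.2,[0.012,0,0],0],[0.2,[0.0135,0,0],0],[0.2,[0.015,0,0],0]]' 30
python3 - <<'E'
from h import *
np.set_printoptions(precision=4,suppress=True)
s=manip.observe();print(s["force"],s["moment"],s["tcp_pos"])
t=manip.grab_frame("top");print(at_z(t,210.3,183,.041))
E
```

```text
t: 19.85
tcp_pos: [0.5758, 0.1614, 0.2392]
eef_rot: [0.743, 0.67, 0.0, -0.0]
force: [-0.3, -2.6, 4.5]
grip_width: 0.0296
finger_force: 35.9
[-0.3327 -2.6442  4.5348] [-0.6467  0.0645 -0.0156] [0.5758 0.1614 0.2392]
[0.5823 0.2961 0.041 ]
```

```bash
python3 -m handwheel '[[0.2,[0.001,0,0],0],[0.2,[0.002,0,0],0],[0.2,[0.003,0,0],0],[0.2,[0.004,0,0],0],[0.2,[0.005,0,0],0],[0.2,[0.006,0,0],0],[0.2,[0.0065,0,0],0],[0.2,[0.007,0,0],0],[0.2,[0.0075,0,0],0],[0.2,[0.008,0,0],0]]' 30
```

```text
t: 21.15
tcp_pos: [0.5766, 0.1693, 0.2392]
eef_rot: [0.743, 0.67, -0.0, -0.0]
force: [0.0, -2.8, 3.2]
grip_width: 0.0297
finger_force: 35.9
```

Next, 0.3–0.5 mm per row.

```bash
python3 -m handwheel '[[0.2,[0.0004,0,0],0],[0.2,[0.0008,0,0],0],[0.2,[0.0012,0,0],0],[0.2,[0.0016,0,0],0],[0.2,[0.002,0,0],0],[0.2,[0.0024,0,0],0],[0.2,[0.0028,0,0],0],[0.2,[0.0032,0,0],0],[0.2,[0.0036,0,0],0],[0.2,[0.004,0,0],0]]' 30
```

```text
t: 22.4
tcp_pos: [0.577, 0.1732, 0.2392]
eef_rot: [0.743, 0.67, 0.0, -0.0]
force: [-0.4, -3.2, 3.5]
grip_width: 0.0295
finger_force: 35.9
```

```bash
python3 - <<'E'
from h import *
np.set_printoptions(precision=4,suppress=True)
s=manip.observe();print(s["t"],s["force"],s["moment"],s["tcp_pos"])
for c in ("side","top"):
    f=manip.grab_frame(c)
    for r in manip.landmark_of(f,"rack_foot"): print(c,np.array(r["location"]),round(r["confidence"],2))
E
```

```text
22.4 [-0.4216 -3.2228  3.4924] [-0.6645  0.0075  0.0175] [0.577  0.1732 0.2392]
side [0.4417 0.2175 0.0213] 0.75
side [0.5838 0.2495 0.0446] 0.73
side [0.6072 0.4819 0.0248] 0.58
top [0.606  0.4776 0.0269] 0.96
```

```bash
python3 -m handwheel '[[0.2,[0.0005,0,0],0],[0.2,[0.001,0,0],0],[0.2,[0.0015,0,0],0],[0.2,[0.002,0,0],0],[0.2,[0.0025,0,0],0],[0.2,[0.003,0,0],0],[0.2,[0.0035,0,0],0],[0.2,[0.004,0,0],0],[0.2,[0.0045,0,0],0],[0.2,[0.005,0,0],0]]' 30
```

```text
t: 23.85
tcp_pos: [0.5775, 0.1782, 0.2392]
eef_rot: [0.743, 0.67, -0.0, -0.0]
force: [-0.3, -2.8, 3.5]
grip_width: 0.0294
finger_force: 35.9
```

```bash
python3 -m handwheel '[[0.2,[0.0005,0,0],0],[0.2,[0.001,0,0],0],[0.2,[0.0015,0,0],0],[0.2,[0.002,0,0],0],[0.2,[0.0025,0,0],0],[0.2,[0.003,0,0],0],[0.2,[0.0035,0,0],0],[0.2,[0.004,0,0],0],[0.2,[0.0045,0,0],0],[0.2,[0.005,0,0],0]]' 30
```

```text
t: 25.1
tcp_pos: [0.5778, 0.1815, 0.2389]
eef_rot: [0.743, 0.669, -0.002, 0.002]
force: [-1.7, -11.1, 4.3]
grip_width: 0.0296
finger_force: 36.1
```

The rack has met the bracket, with about 11 N against 3 N while sliding. I'll ease off the push, then open and lift away.

```bash
python3 -m handwheel '[[0.2,[-0.0006,0,0],0],[0.2,[-0.0012,0,0],0],[0.2,[-0.0012,0,0],0],[0.2,[-0.0012,0,0],0],[0.25,[-0.0012,0,0],0],[0.4,[-0.0012,0,0],0],[0.5,[-0.0012,0,0],0],[0.6,[-0.0012,0,0],0],[0.6,[-0.0012,0,0],0],[0.6,[-0.0012,0,0],0]]' 20
```

```text
t: 26.35
tcp_pos: [0.5779, 0.1821, 0.2392]
eef_rot: [0.743, 0.67, 0.0, -0.0]
force: [-0.0, 0.6, 0.0]
grip_width: 0.0515
finger_force: 0.0
```

```bash
python3 -m handwheel '[[0.6,[0,0,-0.01],0],[0.6,[0,0,-0.02],0],[0.6,[0,0,-0.035],0],[0.6,[0,0,-0.05],0],[0.6,[0,0,-0.07],0],[0.6,[-0.02,0,-0.1],0],[0.6,[-0.05,0,-0.13],0],[0.6,[-0.08,0,-0.15],0],[0.6,[-0.08,0,-0.15],0],[0.6,[-0.08,0,-0.15],0]]' 20
python3 - <<'E'
from h import *
np.set_printoptions(precision=4,suppress=True)
s=manip.observe();print(s["force"],s["tcp_pos"])
f=manip.grab_frame("wrist");save(f,"end.png",None,1.25)
for q in ["stop_grip","stop_plate","rack_foot","slot_mid"]:
    for r in manip.landmark_of(f,q)[:2]: print(q,np.array(r["location"]),round(r["confidence"],2))
E
```

```text
t: 27.6
tcp_pos: [0.5697, 0.1026, 0.3893]
eef_rot: [0.743, 0.67, 0.0, -0.0]
force: [-0.2, 0.4, -0.2]
grip_width: 0.0512
finger_force: 0.0
[-0.2433  0.3542 -0.2464] [0.5697 0.1026 0.3893]
stop_grip [0.5777 0.1718 0.0794] 0.7
stop_plate [0.5723 0.1733 0.049 ] 0.75
rack_foot [0.5871 0.254  0.0492] 0.89
rack_foot [0.4479 0.2237 0.0301] 0.87
slot_mid [0.5755 0.1441 0.041 ] 0.92
```

I've used all 10 pictures, so I'll check the stop-to-rack gap by numbers, using the disc on the handle and the plank edge.

```bash
python3 - <<'E'
from h import *
np.set_printoptions(precision=4,suppress=True)
f=manip.grab_frame("wrist")
g=cv2.cvtColor(f["img"],cv2.COLOR_RGB2GRAY)
for yy in (.175,.181): print("pred",yy,proj(f,[.568+(yy-.0807)*.104,yy,.1015]))
c=proj(f,[.578,.178,.1015]).astype(int);x0,y0=c-40
roi=cv2.resize(g[y0:y0+80,x0:x0+80],None,fx=4,fy=4,interpolation=cv2.INTER_CUBIC)
h=cv2.HoughCircles(roi,cv2.HOUGH_GRADIENT,1,30,param1=80,param2=18,minRadius=20,maxRadius=70)
for u,v,r in (h[0][:4] if h is not None else []):
    p=(x0+u/4,y0+v/4);print(p,r/4,at_z(f,*p,.1015))
u=c[0]
for du in (-16,16):
    print(du,[(v,f["img"][v,u+du].tolist()) for v in range(c[1]-45,c[1]+12,1)])
print("y at z.0555 (plate top) / .061 (plank top) per row",[(v,at_z(f,u,v,.0555)[1].round(4),at_z(f,u,v,.061)[1].round(4)) for v in range(c[1]-45,c[1]+12,4)])
E
```

```text
pred 0.175 [322.9822 111.8201]
pred 0.181 [323.001  104.1257]
-16 [(63, [116, 80, 48]), (64, [116, 81, 47]), (65, [116, 80, 47]), (66, [117, 81, 47]), (67, [116, 80, 47]), (68, [116, 80, 47]), (69, [117, 81, 49]), (70, [117, 81, 48]), (71, [117, 81, 48]), (72, [117, 81, 47]), (73, [116, 81, 47]), (74, [116, 80, 47]), (75, [117, 81, 48]), (76, [116, 81, 47]), (77, [116, 80, 47]), (78, [117, 81, 47]), (79, [116, 80, 46]), (80, [115, 79, 46]), (81, [101, 68, 38]), (82, [80, 62, 49]), (83, [109, 104, 102]), (84, [117, 120, 125]), (85, [118, 122, 122]), (86, [123, 127, 128]), (87, [122, 127, 128]), (88, [123, 126, 126]), (89, [123, 127, 127]), (90, [123, 126, 127]), (91, [123, 126, 127]), (92, [123, 126, 127]), (93, [123, 126, 127]), (94, [122, 126, 127]), (95, [122, 126, 127]), (96, [122, 125, 126]), (97, [121, 126, 127]), (98, [118, 124, 126]), (99, [150, 140, 127]), (100, [198, 173, 128]), (101, [202, 176, 126]), (102, [195, 170, 122]), (103, [196, 171, 123]), (104, [197, 171, 123]), (105, [196, 171, 123]), (106, [196, 170, 123]), (107, [196, 171, 124]), (108, [193, 168, 120]), (109, [
[... 1593 characters left out ...]
 per row [(63, np.float64(0.2172), np.float64(0.2165)), (67, np.float64(0.2138), np.float64(0.2132)), (71, np.float64(0.2104), np.float64(0.2098)), (75, np.float64(0.2069), np.float64(0.2064)), (79, np.float64(0.2034), np.float64(0.203)), (83, np.float64(0.1999), np.float64(0.1996)), (87, np.float64(0.1964), np.float64(0.1961)), (91, np.float64(0.1929), np.float64(0.1926)), (95, np.float64(0.1893), np.float64(0.1891)), (99, np.float64(0.1857), np.float64(0.1856)), (103, np.float64(0.182), np.float64(0.182)), (107, np.float64(0.1784), np.float64(0.1784)), (111, np.float64(0.1747), np.float64(0.1748)), (115, np.float64(0.171), np.float64(0.1712)), (119, np.float64(0.1672), np.float64(0.1675))]
```

The plate's edge (row 83) lies against the plank's end (row 82), which is under 1 mm, and it is square on both sides. The rack hasn't been touched since it met the bracket. Handing in.

```bash
python3 -c "
from station import manip
print(manip.job_done())"
```

```text
the job is handed in; nothing more can be done
None
```

The end stop is caught in the strut's lips and stands upright with its plate within about 1 mm of the rack, which was pushed onto the end bracket; the job was handed in at about 28 s, and no verdict came back.

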